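Raise the inspection camera over the brass rivets

ROBOT

A 6-joint arm with a two-finger parallel gripper is mounted at the origin on the work surface. World frame = base frame: x ahead of the robot, y to its left, z up, the work surface at z = 0. Lengths are in m, angles in rad, forces in N, time in s.
With the tool pointing down it reaches from about 0.275 to 0.775 m from the base axis. Payload 14.6 kg.
Tool frame: the origin (TCP) lies on the centre line of the jaws, within the pads' length; the fingertips stand bot.tips_ahead ahead of it and the grasp point (between the pads) lies 5 mm behind it (bot.tips_ahead is the distance from the TCP to the fingertips, in m); z points along the fingers, y is the direction in which the jaws open and shut (so a half turn about z gives the same grasp; the last joint's range is limited). The gripper opens to 85 mm and grips with 20 to 120 N. Pads are 22 mm wide; open, the fingers measure 114 mm over their backs; the gripper's body (76 mm by 85 mm) begins 54 mm behind the grasp point. The pads swing forward as they close: fully open they stand 13 mm farther back than shut.
Start: joints at [0.948, 0.263, -0.048, 1.259, 0, 1.415], TCP at [0.237, 0.469, 0.245] pointing down, gripper open.
Joint ranges: [-2.65, 2.65], [-0.89, 1.7], [-1.18, 1.37], [-2.13, 2.11], [-1.35, 1.29], [-3.14, 3.14]. Speed limits (rad/s): [1.89, 1.89, 2.57, 2.79, 3.14, 3.14].

INTERFACE

Orientations are given as a 3x3 rotation matrix whose columns are the frame's x, y, z axes.
In Python, from rig import bot, cams, finish_job, models gives the robot as it stands.
- The arm moves only by the tool drive_tool, never from a script. Its argument "motion" is a list of rows, each an object with "angular": the turn, a rotation vector about the world's x, y, z in rad, a list of three; "translation": the shift along the world's x, y, z in cm, a list of three; "fingers": the closure in counts, from 0 (fully open) to 255 (shut). In form: [{"angular": [rx, ry, rz], "translation": [tx, ty, tz], "fingers": fingers}, ...]. A call has 1 to 10 rows; each row is the pose to reach, as a shift and turn from the pose commanded when the call began; what a row does not reach only later rows make up. A row lasts 1/8 s, in which the tool goes at most 62.5 mm and 10.7 degrees, less where a joint would pass 70% of its speed; a pose out of reach is approached as far as the arm can. A call with a gripper value outside its range is refused whole. The fingers move at their own pace and stop on an object; "newtons" is the grip in N (left out, the last holds). Time passes only in rows, so rows that repeat a pose let the fingers close. It gives the time, the measured TCP pose, the force and the opening at its end, in the units of the state.
- bot.read_state(): the state, without advancing time (a new reading comes with each control period).
- cams.camera(name): name is "scene" or "top" or "wrist"; returns (picture, depth): 384x512x3 uint8, red, green, blue; 384x512 float32, m along the optical axis (not along the pixel's ray), 0 where there is no reading.
- cams.get_calibration(name): a dict with "intrinsics" (3x3 intrinsics, pixels), "camera_from_world" (4x4, takes a point from world to camera coordinates). Camera axes: x right, y down, z forward; pixel columns grow to the right and rows downward; lengths in m; the calibration is good to about 2 mm. A picture is of the moment at which its call begins: read the wrist's pose just before it. get_calibration takes no time and is no camera call; for the wrist camera it gives the pose at the moment of the call.
- finish_job(): hands the job in, once; it reports no verdict.
Trained networks look in the newest picture that a camera, given by its name, has taken for a name from the list of things; names that differ only in an ending like _2 or _b are one class to them, and where a whole thing is asked for, a point or a joint stands for the part that bears it (a point fixed in the world has none). Each returns a list of dicts, best first, with "conf" (0 to 1); they miss things now and then, are a little off and sometimes report something else, mostly with a low value. They report only what shows in the picture. A call takes as long as a camera call. They do not tell look-alikes from the thing itself.
- models.boxes_of(camera, name): "box" ([left, top, right, bottom] in pixels, round what is visible of it).
The state is a dict: "clock": time; "joints": joint angles; "joint_vel": joint speeds; "effort": joint torques, N m; "position": TCP position; "tcp_rot": TCP orientation; "force": force on the tool from outside, world axes, zero at the start; "ft_torque": the same for the moment, N m; "finger_gap": finger opening in m.
Only numpy, scipy, OpenCV 4.12 (cv2) and the standard library are available. Lean on these libraries where they do the work, as an engineer would, in place of code of your own. Each camera call takes 0.05 s, during which the arm holds its last target.

TASK

Bring the inspection camera over the tub of brass rivets and up for the picture: centre its lens over that tub, squeeze the orange release button in the stand's grip and pull the camera up past the first stop to the second, the end of its travel. Finish while holding it there, with the button still squeezed in and the camera still and centred over the tub, because I lower it again right after the shot. Leave the tubs and everything else on the bench where they are.

Things in the scene. Friction and masses are not known exactly. Their poses are not given: they have to be found in the camera images.
- grip: black rubber hand grip on top of the camera stand's column, 46 (x) by 34 (y) by 64 mm (z). Origin at its centre, on the column's upright axis, 214 mm above the bench when down. z up, x towards the camera, orange button in its -y face. Take it from above across its y faces, one finger on the button. A hub (radius 22 mm) begins 35 mm under the origin; above it is free
- button (a joint): orange release button in the grip's -y face, 21 by 34 mm, standing 7 mm out (41 mm over block and button). In m: 0 out, 0.007 pressed flush, which takes about 8 N; a spring returns it. Pressed beyond 0.004 its lock pin is clear of the column; with it out the pin stands in a lock hole and the camera cannot be raised
- lift (a joint): telescope of the column, in m: 0 camera fully down; first stop (lock hole) 0.045; second stop 0.090, where the pull ends at a firm end stop (0.0915). With the button in it slides past the first stop with little drag. Grip, arm and camera together weigh about 0.6 kg and sink when the button is in and nobody holds them
- swivel (a joint): turn of the column with grip, arm and camera about its upright axis, in rad, anticlockwise from above; 0 = camera arm along the base board's x, half-way between the two nests; ends at +-1.2. A stiff bearing (0.12 N m) keeps it where it is left; it turns with the camera up or down, button in or out
- lens (a point): centre of the camera's lens, which looks straight down; it lies 155 mm from the column's axis along the camera arm and 110 mm above the bench with the camera down. The camera is a white round housing, 54 mm across, with a flat ring light 76 mm across around its black lens
- stand: the camera stand's grey base board, 305 by 310 mm and 12 mm thick, fixed to the bench. Origin on the column's axis at bench height; own z up, own x towards the side with the nests. Two black nest rings hold a tub each, their centres 155 mm from the column's axis at +0.6 and -0.6 rad from own x.
- tub_brass_mid (a point): centre, half-way up, of the round clear plastic tub of gold-coloured brass rivet caps, 96 mm across the rim and 44 mm high; it stands in one of the base board's two nests
- tub_gunmetal_mid (a point): centre, half-way up, of the like tub of dark gunmetal rivet posts, in the other nest; to be left alone
- setter_mid (a point): rivet setter, a steel hand punch 103 mm long and 12 mm thick, lying on the base board between the nests; to be left alone
- tub_copper_mid (a point): centre of a tub of copper-coloured posts, same size, loose on the bench on the left; to be left alone
- tub_nickel_mid (a point): centre of a tub of silver-coloured caps, same size, loose on the bench on the right; to be left alone
- tub_lid_mid (a point): centre of a loose clear tub lid, 98 mm across and 8 mm thick, on the bench; to be left alone
- mallet_grip (a point): handle of a mallet lying on the bench on the left; to be left alone
- glue_mid (a point): centre of a small glue bottle, 44 mm across and 110 mm high, on the bench on the right; to be left alone
Things that resemble listed ones, but are neither listed nor needed, are in the scene too. What is shaped like the part that bears tub_brass_mid but red is not meant.

How it is judged:
By the outcome, as a careful person would: the job done as asked, in the order asked, and still so for the second after the job is handed in, while the arm keeps its last pose, push and grip.
It also fails if it takes over 35 s, if anything falls off the work surface, if the arm or the gripper's body presses on something with over 40 N, if the wrist force passes 120 N, or if a joint passes its speed limit or range.

## Working session

There is one attempt and no reset: what is moved stays moved. The work goes in short steps, Python scripts to look and compute and a tool call to move; the robot and the scene stay as the last step left them, time stands still between calls to the robot, and variables do not carry over. Pictures are saved under pics/ and viewed, and the job is handed in when it is done.

Besides the shell and the picture viewer there is one more tool, called after "Emit:" as a command line: name --argument value ..., lists and objects as JSON in quotes. drive_tool: Moves the arm, as the interface text tells. Its arguments: {"type":"object","properties":{"motion":{"type":"array","items":{"type":"object","properties":{"angular":{"type":"array","items":{"type":"number"}},"translation":{"type":"array","items":{"type":"number"}},"fingers":{"type":"number"}}}},"newtons":{"type":"number"}},"required":["motion"]}

```bash
ls; mkdir -p pics; python3 - <<'E'
from rig import bot,cams,models
import cv2,numpy as np
s=bot.read_state();print(s);print(bot.tips_ahead)
for n in ["scene","top"]:
    p,d=cams.camera(n);cv2.imwrite(f"pics/{n}0.png",p[:,:,::-1]);np.savez(f"{n}0.npz",p=p,d=d,**cams.get_calibration(n))
    for k in ["grip","button","tub_brass_mid","lens","stand"]:
        print(n,k,[(b['conf'],np.round(b['box'])) for b in models.boxes_of(n,k)])
print(bot.read_state()['clock'])
E
```

```text
pics
{'clock': 0.0, 'joints': array([ 9.47711637e-01,  2.63508507e-01, -4.89258718e-02,  1.25941346e+00,
        2.97903278e-05,  1.41551096e+00]), 'joint_vel': array([ 1.86916026e-03,  1.02312520e-03, -1.58584503e-03, -6.63085001e-04,
        8.49983173e-04, -7.54872529e-05]), 'effort': array([ 1.05367060e-03, -6.37620020e+01,  3.84575486e+01,  1.36343093e-02,
       -9.51002971e-05,  8.28889277e-07]), 'position': array([0.23657123, 0.46838606, 0.24483663]), 'tcp_rot': array([[-8.92562718e-01,  4.50922817e-01, -6.37794158e-04],
       [ 4.50923227e-01,  8.92562347e-01, -8.36529683e-04],
       [ 1.92060730e-04, -1.03425141e-03, -9.99999447e-01]]), 'force': array([-0.73710486,  0.0299372 , -0.26342287]), 'ft_torque': array([ 0.01658086,  0.02814365, -0.05521356]), 'finger_gap': 0.08538205104932353}
0.014
scene grip [(0.78, array([214., 169., 236., 195.]))]
scene button []
scene tub_brass_mid [(0.9, array([203., 250., 239., 284.])), (0.77, array([160., 302., 207., 352.]))]
scene lens [(0.69, array([219., 165., 264., 247.]))]
scene stand [(0.94, array([176., 169., 312., 311.]))]
top grip [(0.5, array([275., 170., 289., 188.]))]
top button []
top tub_brass_mid [(0.81, array([349., 122., 372., 148.]))]
top lens [(0.84, array([273., 131., 305., 188.]))]
top stand [(0.95, array([235., 118., 333., 215.]))]
0.6
```

```bash
python3 - <<'E'
import cv2,numpy as np
a=cv2.imread("pics/scene0.png");b=cv2.imread("pics/top0.png")
cv2.imwrite("pics/s1.png",cv2.resize(a[150:360,140:340],None,fx=2.85,fy=2.85,interpolation=2))
cv2.imwrite("pics/t1.png",cv2.resize(b[100:230,220:390],None,fx=4.5,fy=4.5,interpolation=2))
E
```

```text
(no output)
```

View pics/scene0.png

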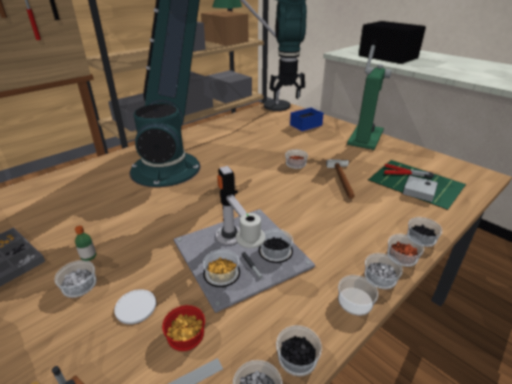

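View pics/top0.png

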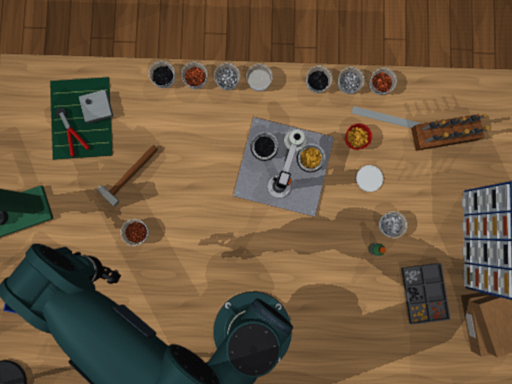

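```bash
sleep 0
```

```text
(no output)
```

View pics/s1.png

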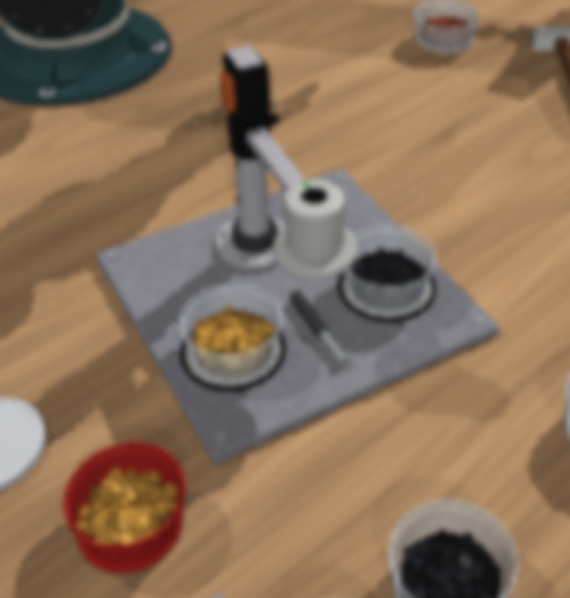

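View pics/t1.png

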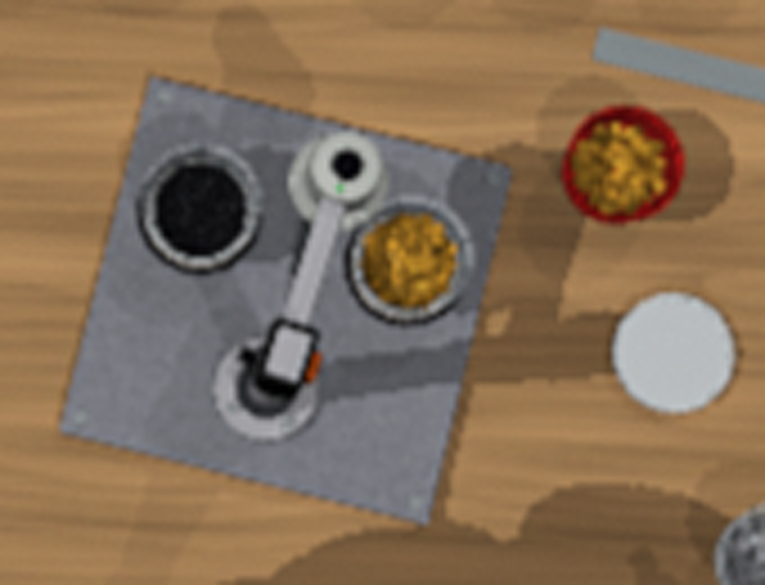

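The brass tub sits in the robot's-right nest at about (311,158) in the top view; the red one at (358,136) is the decoy. The camera arm stands near mid, with the button on its right-hand side. Now I'll work out the positions.

```bash
cat > h.py <<'E'
import numpy as np,cv2
def ray(c,u,v,z):
    K=c['intrinsics'];T=c['camera_from_world'];R=T[:3,:3];o=-R.T@T[:3,3]
    d=R.T@np.linalg.inv(K)@np.array([u,v,1.]);return o+d*(z-o[2])/d[2]
def proj(c,P):
    T=c['camera_from_world'];q=np.atleast_2d(P)@T[:3,:3].T+T[:3,3];q=q@c['intrinsics'].T;return q[:,:2]/q[:,2:]
def cloud(c,d):
    v,u=np.mgrid[:d.shape[0],:d.shape[1]];K=c['intrinsics'];T=c['camera_from_world']
    q=np.stack([(u-K[0,2])/K[0,0]*d,(v-K[1,2])/K[1,1]*d,d],-1);return (q-T[:3,3])@T[:3,:3]
E
python3 - <<'E'
import numpy as np
from h import *
c=np.load("top0.npz");s=np.load("scene0.npz")
f=lambda x,y:(x/4.5+220-.4,y/4.5+100-.4)
for n,x,y,z in [("c1",152,75,.012),("c2",512,170,.012),("c3",430,522,.012),("c4",62,430,.012),("gun",203,208,.056),("brass",411,258,.056),("griptop",289,351,.246),("camtop",347,165,.19),("collar",267,389,.03)]:
    print(n,ray(c,*f(x,y),z).round(4))
C=cloud(c,c['d'])
for n,x,y in [("griptop",289,351),("camtop",365,180),("arm",312,260),("board",130,400),("tub",411,258)]:
    u,v=f(x,y);print(n,C[round(v),round(u)].round(4))
E
```

```text
c1 [0.7834 0.0179 0.012 ]
c2 [ 0.7127 -0.2817  0.012 ]
c3 [ 0.42   -0.2183  0.012 ]
c4 [0.4864 0.083  0.012 ]
gun [ 0.6642 -0.0257  0.056 ]
brass [ 0.6288 -0.1931  0.056 ]
griptop [ 0.5267 -0.0822  0.246 ]
camtop [ 0.6726 -0.1262  0.19  ]
collar [ 0.5229 -0.082   0.03  ]
griptop [ 0.5251 -0.0826  0.2486]
camtop [ 0.6607 -0.1407  0.1894]
arm [ 0.6048 -0.1033  0.1775]
board [0.5146 0.0302 0.0089]
tub [ 0.6325 -0.1965  0.0335]
```

Emit:
drive_tool --motion '[{"angular":[0,0,0.05],"translation":[2.5,-5,3],"fingers":0},{"angular":[0,0,0.1],"translation":[5,-10,6],"fingers":0},{"angular":[0,0,0.18],"translation":[7.8,-15,8],"fingers":0},{"angular":[0,0,0.18],"translation":[10.4,-20,8],"fingers":0},{"angular":[0,0,0.18],"translation":[13,-25,8],"fingers":0},{"angular":[0,0,0.18],"translation":[15.6,-30,8],"fingers":0},{"angular":[0,0,0.18],"translation":[18.2,-35,8],"fingers":0},{"angular":[0,0,0.18],"translation":[20.8,-40,8],"fingers":0},{"angular":[0,0,0.18],"translation":[23.4,-45,8],"fingers":0},{"angular":[0,0,0.18],"translation":[26,-50,8],"fingers":0}]'

```text
clock: 1.85
position: [0.4973, -0.0333, 0.3254]
tcp_rot: [[-0.959, 0.284, 0.0], [0.284, 0.959, -0.0], [-0.0, 0.0, -1.0]]
force: [1.8, 0.7, 0.4]
finger_gap: 0.0853
```

```bash
python3 - <<'E'
from rig import bot,cams,models
import cv2,numpy as np
print(bot.read_state()['position'])
c=cams.get_calibration("wrist")
p,d=cams.camera("wrist");cv2.imwrite("pics/w1.png",p[:,:,::-1]);np.savez("w1.npz",p=p,d=d,**c)
for k in ["grip","button","lens"]:
    print(k,[(b['conf'],np.round(b['box'])) for b in models.boxes_of("wrist",k)])
E
```

```text
[ 0.49729923 -0.03331394  0.32542392]
grip []
button [(0.71, array([179., 203., 234., 276.])), (0.54, array([178., 224., 186., 250.]))]
lens [(0.79, array([181., 196., 250., 343.]))]
```

View pics/w1.png

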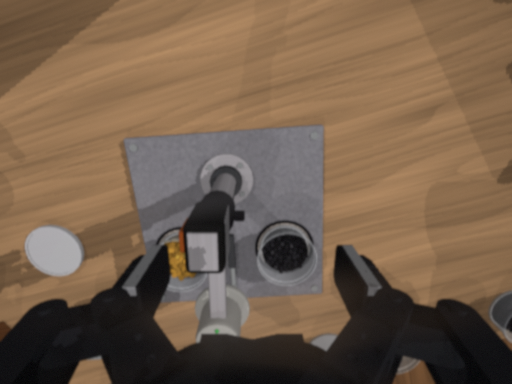

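Wrist view: silver grip top around (203,252) with the orange sliver on its left; brass tub beneath left, gunmetal right. Measuring the grip's top and yaw.

```bash
python3 - <<'E'
import numpy as np
from h import *
c=np.load("w1.npz");C=cloud(c,c['d'])
m=(C[...,2]>.238)&(C[...,2]<.256)&(c['d']>0)&(abs(C[...,0]-.52)<.06)&(abs(C[...,1]+.08)<.06)
P=C[m];print(len(P),np.median(P[:,2]))
r=cv2.minAreaRect((P[:,:2]*1000).astype(np.float32));print(r)
n,l,st,ce=cv2.connectedComponentsWithStats(m.astype(np.uint8))
print(st,ce)
# lighter silver only corners
g=c['p'].min(2)
m2=(g>130);m2[:, :]&=False
sub=(g[225:280,180:225]>140).astype(np.uint8);ys,xs=np.nonzero(sub)
W=np.array([ray(c,x+180,y+225,.246) for x,y in zip(xs,ys)]);W=W[(W[:,0]<.56)]
print(cv2.minAreaRect((W[:,:2]*1000).astype(np.float32)),W.mean(0))
# camera arm dir : points at z .165-.18 ; camera housing top
m=(C[...,2]>.15)&(C[...,2]<.2)&(c['d']>0);Q=C[m];Q=Q[(Q[:,0]>.55)&(abs(Q[:,1]+.1)<.08)]
print(len(Q),np.percentile(Q,[2,50,98],axis=0).round(3))
for lo in np.arange(.55,.72,.02):
    q=Q[(Q[:,0]>lo)&(Q[:,0]<lo+.02)]
    if len(q): print(lo.round(2),len(q),q[:,1].min().round(4),q[:,1].max().round(4),np.median(q[:,2]).round(3))
E
python3 - <<'E'
import cv2
a=cv2.imread("pics/w1.png");cv2.imwrite("pics/w1c.png",cv2.resize(a[140:350,110:340],None,fx=2.8,fy=2.8,interpolation=2))
E
```

```text
2086 0.24815650156043864
((523.3659057617188, -82.10243225097656), (34.13459396362305, 46.08888626098633), 73.45399475097656)
[[     0      0    512    384 194522]
 [   183    221     42     53   2086]] [[256.05238996 190.90341452]
 [203.98897411 247.13231064]]
((530.43017578125, -82.29791259765625), (23.00397491455078, 45.04890441894531), 82.10462951660156) [ 0.52583598 -0.07949862  0.246     ]
1744 [[ 0.59  -0.147  0.153]
 [ 0.647 -0.112  0.177]
 [ 0.672 -0.096  0.189]]
0.57 35 -0.1118 -0.0907 0.176
0.59 281 -0.1181 -0.0924 0.176
0.61 257 -0.1248 -0.0986 0.176
0.63 506 -0.1423 -0.1046 0.177
0.65 620 -0.1509 -0.1009 0.183
0.67 45 -0.1036 -0.1004 0.165
```

View pics/w1c.png

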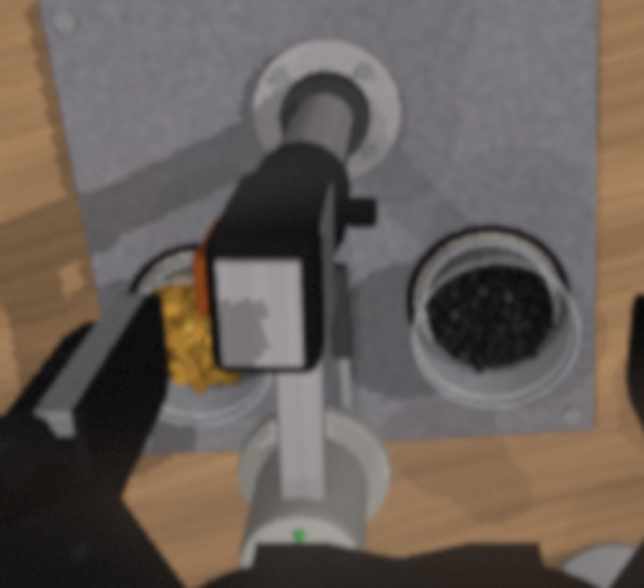

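Emit:
drive_tool --motion '[{"angular":[0,0,0],"translation":[2.61,-4.88,0],"fingers":0},{"angular":[0,0,0],"translation":[2.61,-4.88,0],"fingers":0},{"angular":[0,0,0],"translation":[2.61,-4.88,-3],"fingers":0},{"angular":[0,0,0],"translation":[2.61,-4.88,-6],"fingers":0},{"angular":[0,0,0],"translation":[2.61,-4.88,-9],"fingers":0},{"angular":[0,0,0],"translation":[2.61,-4.88,-11.6],"fingers":0},{"angular":[0,0,0],"translation":[2.61,-4.88,-11.6],"fingers":0}]'

```text
clock: 2.92
position: [0.5216, -0.0786, 0.2085]
tcp_rot: [[-0.959, 0.283, -0.002], [0.283, 0.959, 0.001], [0.003, 0.0, -1.0]]
force: [0.1, -0.4, 0.7]
finger_gap: 0.0854
```

```bash
python3 - <<'E'
from rig import bot,cams,models
import cv2,numpy as np
p,d=cams.camera("wrist");cv2.imwrite("pics/w2.png",p[:,:,::-1])
p,d=cams.camera("scene");cv2.imwrite("pics/s2.png",cv2.resize(p[100:330,140:340,::-1],None,fx=2.6,fy=2.6))
E
```

```text
(no output)
```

View pics/w2.png

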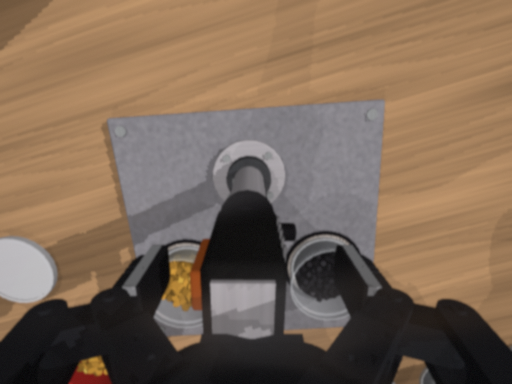

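View pics/s2.png

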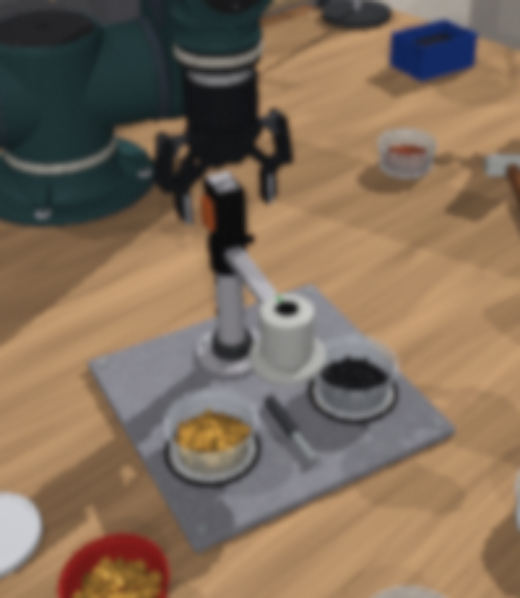

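The grip stands between the open fingers, with the button on the left finger's side.

```bash
python3 - <<'E'
from rig import bot
s=bot.read_state();print(s['position'],s['tcp_rot'],s['clock'],s['force'])
E
```

```text
[ 0.52283175 -0.07939469  0.21039924] [[-9.59155094e-01  2.82879564e-01  8.11501960e-04]
 [ 2.82879543e-01  9.59155433e-01 -1.43251624e-04]
 [-8.18879470e-04  9.21567787e-05 -9.99999660e-01]] 3.025 [ 0.48180537  0.27638272 -0.07667363]
```

Emit:
drive_tool --motion '[{"angular":[0,0,0],"translation":[0.06,-0.27,-0.1],"fingers":0},{"angular":[0,0,0],"translation":[0.06,-0.27,-0.1],"fingers":80},{"angular":[0,0,0],"translation":[0.06,-0.27,-0.1],"fingers":255},{"angular":[0,0,0],"translation":[0.06,-0.27,-0.1],"fingers":255},{"angular":[0,0,0],"translation":[0.06,-0.27,-0.1],"fingers":255},{"angular":[0,0,0],"translation":[0.06,-0.27,-0.1],"fingers":255}]' --newtons 40

```text
clock: 3.78
position: [0.5237, -0.0829, 0.2088]
tcp_rot: [[-0.959, 0.284, 0.001], [0.284, 0.959, -0.0], [-0.001, 0.0, -1.0]]
force: [-0.5, 1.2, 6.3]
finger_gap: 0.0337
```

Emit:
drive_tool --motion '[{"angular":[0,0,-0.06],"translation":[0,0,0],"fingers":255},{"angular":[0,0,-0.13],"translation":[0,0,0],"fingers":255},{"angular":[0,0,-0.2],"translation":[0,0,0],"fingers":255},{"angular":[0,0,-0.27],"translation":[0,0,0],"fingers":255},{"angular":[0,0,-0.34],"translation":[0,0,0],"fingers":255},{"angular":[0,0,-0.41],"translation":[0,0,0],"fingers":255},{"angular":[0,0,-0.47],"translation":[0,0,0],"fingers":255},{"angular":[0,0,-0.526],"translation":[0,0,0],"fingers":255},{"angular":[0,0,-0.526],"translation":[0,0,0],"fingers":255},{"angular":[0,0,-0.526],"translation":[0,0,0],"fingers":255}]' --newtons 40

```text
clock: 5.03
position: [0.5235, -0.0831, 0.2088]
tcp_rot: [[-0.687, 0.727, 0.001], [0.727, 0.687, -0.001], [-0.001, -0.0, -1.0]]
force: [-2.5, -1.1, 6.8]
finger_gap: 0.0337
```

```bash
python3 - <<'E'
from rig import bot,cams,models
import cv2,numpy as np
s=bot.read_state();print(s['position'],s['tcp_rot'],s['force'],s['ft_torque'],s['finger_gap'])
for n in ["top","scene","wrist"]:
    c=cams.get_calibration(n);p,d=cams.camera(n);np.savez(n+"3.npz",p=p,d=d,**c)
    cv2.imwrite(f"pics/{n}3.png",p[:,:,::-1])
    if n=="top":cv2.imwrite("pics/t3.png",cv2.resize(p[100:230,220:390,::-1],None,fx=4.5,fy=4.5,interpolation=2))
    if n=="scene":cv2.imwrite("pics/s3.png",cv2.resize(p[130:330,140:340,::-1],None,fx=2.9,fy=2.9))
E
```

```text
[ 0.52352071 -0.08312783  0.20879503] [[-6.86544727e-01  7.27087369e-01  5.44102967e-04]
 [ 7.27087014e-01  6.86544935e-01 -7.25442489e-04]
 [-9.01011206e-04 -1.02438513e-04 -9.99999589e-01]] [-2.54747565 -1.12542673  6.80411576] [-0.41960568  0.57882053 -0.12849916] 0.03365794412146674
```

View pics/t3.png

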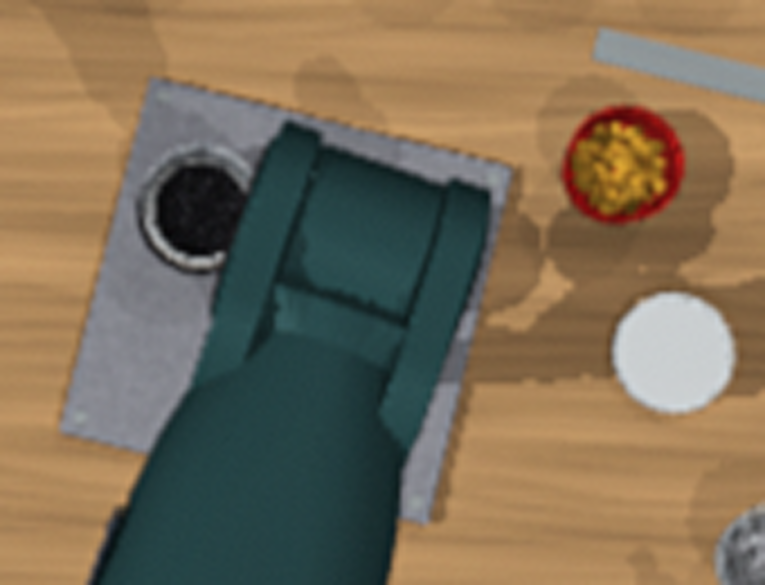

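View pics/s3.png

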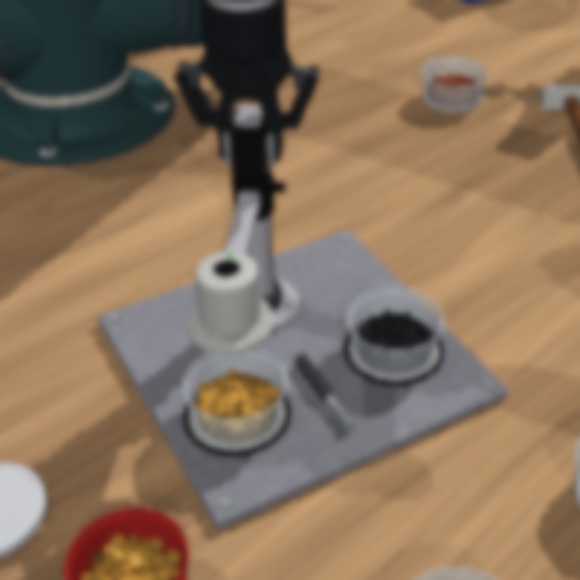

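View pics/wrist3.png

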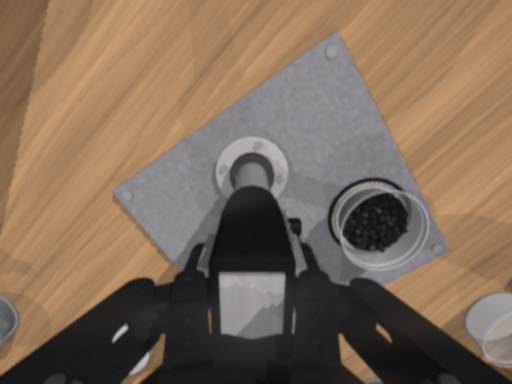

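```bash
python3 - <<'E'
from h import *
for f in ["scene0","scene3"]:
    c=np.load(f+".npz");C=cloud(c,c['d'])
    if f=="scene0": A=ray(c,140+315/2.85-.4,150+195/2.85-.4,.192)
    else: A=ray(c,140+227/2.9-.4,130+267/2.9-.4,.192)
    print(A, np.arctan2(A[1]+.0821,A[0]-.5234),np.hypot(A[1]+.0821,A[0]-.5234))
    m=(C[...,2]>.1)&(C[...,2]<.25)&(C[...,0]>.58)&(C[...,0]<.75)&(C[...,1]>-.27)&(C[...,1]<0)&(c['d']>0)
    Q=C[m]
    # cylinder fit housing z .13-.18, r=.027
    from scipy.optimize import least_squares
    q=Q[(Q[:,2]>.13)&(Q[:,2]<.18)]
    a0=A[:2]
    q=q[np.hypot(*(q[:,:2]-a0).T)<.045]
    r=least_squares(lambda x:np.hypot(q[:,0]-x[0],q[:,1]-x[1])-.027,a0,loss='soft_l1',f_scale=.002)
    x=r.x;print(len(q),x,np.arctan2(x[1]+.0821,x[0]-.5234),np.hypot(x[1]+.0821,x[0]-.5234),np.std(r.fun))
    # tub outer wall
    # brass rim points / wall
    m=(C[...,2]>.02)&(C[...,2]<.062)&(np.hypot(C[...,0]-.629,C[...,1]+.194)<.06)&(c['d']>0);q=C[m]
    print(len(q),np.percentile(q[:,2],[5,50,95]))
# black nest ring in scene0
c=np.load("scene3.npz")
for P in [(.6288,-.1931),(.6292,-.1949)]:
    u=proj(c,[*P,.012])[0];print(((u+.4)-[140,130])*2.9)
# top view ring fit
E
```

```text
[ 0.67466062 -0.13048502  0.192     ] -0.30959270468580813 0.1588108436041624
451 [ 0.6708951  -0.12908362] -0.30838129459280766 0.15479749785353705 0.003627235311885397
983 [0.02497305 0.03502515 0.05503916]
[ 0.63190062 -0.19789845  0.192     ] -0.8179228466778015 0.15868731528963453
469 [ 0.62880312 -0.19714337] -0.8291008980504273 0.15602819035403045 0.0037167806482098376
951 [0.02460368 0.03468037 0.05477256]
[240.31640088 413.72752317]
[239.07567672 414.92755101]
```

```bash
python3 - <<'E'
from h import *
c=np.load("scene3.npz")
g=cv2.resize(c['p'][130:330,140:340],None,fx=4,fy=4,interpolation=cv2.INTER_CUBIC)
w=g[440:640,220:430];cv2.imwrite("pics/z.png",cv2.resize(w[:,:,::-1],None,fx=2.8,fy=2.8))
for x,y in [(237,413)]: print(ray(c,140+x/2.9-.4,130+y/2.9-.4,.012))
# gunmetal ring too
# top0 gold/gun dark ring at board level: fit outer dark ring edges
t=np.load("top0.npz")
w=cv2.resize(t['p'][100:230,220:390],None,fx=4.5,fy=4.5,interpolation=2)[120:350,120:490];cv2.imwrite("pics/z2.png",cv2.resize(w[:,:,::-1],None,fx=2.1,fy=2.1))
E
```

```text
[ 0.62595288 -0.19482606  0.012     ]
```

View pics/z.png

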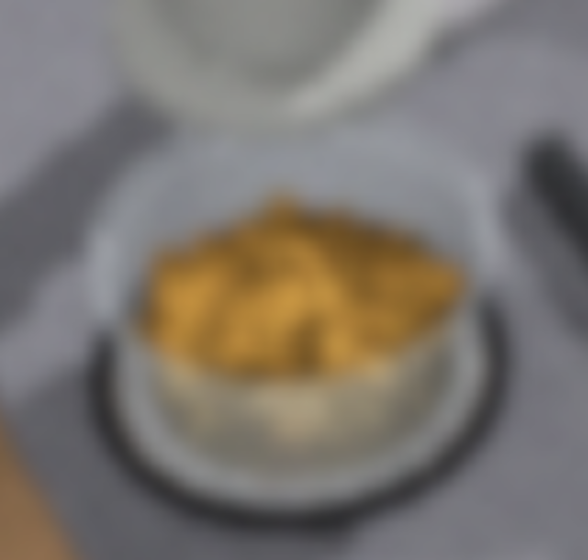

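View pics/z2.png

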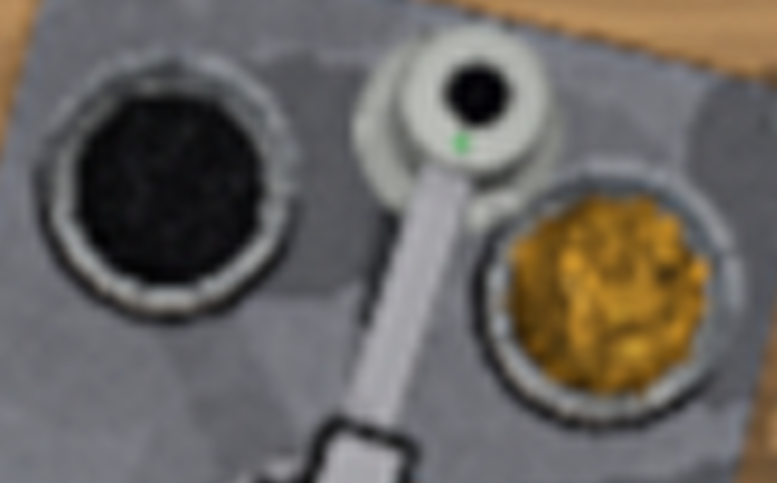

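The swivel reads right: the tool's x yaw is -0.814 against a target of -0.815. In the scene view the lens is tangentially within 1 mm of the tub. Now lift.

Emit:
drive_tool --motion '[{"angular":[0,0,0],"translation":[0,0,0.5],"fingers":255},{"angular":[0,0,0],"translation":[0,0,1.5],"fingers":255},{"angular":[0,0,0],"translation":[0,0,2.5],"fingers":255},{"angular":[0,0,0],"translation":[0,0,3.5],"fingers":255},{"angular":[0,0,0],"translation":[0,0,4.5],"fingers":255},{"angular":[0,0,0],"translation":[0,0,5.5],"fingers":255},{"angular":[0,0,0],"translation":[0,0,6.5],"fingers":255},{"angular":[0,0,0],"translation":[0,0,7.5],"fingers":255},{"angular":[0,0,0],"translation":[0,0,8.2],"fingers":255},{"angular":[0,0,0],"translation":[0,0,8.2],"fingers":255}]' --newtons 60

```text
clock: 6.42
position: [0.5235, -0.083, 0.2908]
tcp_rot: [[-0.687, 0.727, 0.0], [0.727, 0.687, -0.0], [-0.001, 0.0, -1.0]]
force: [-0.4, -4.6, -4.3]
finger_gap: 0.0336
```

Emit:
drive_tool --motion '[{"angular":[0,0,0],"translation":[0,0,0.3],"fingers":255},{"angular":[0,0,0],"translation":[0,0,0.6],"fingers":255},{"angular":[0,0,0],"translation":[0,0,0.8],"fingers":255},{"angular":[0,0,0],"translation":[0,0,0.8],"fingers":255},{"angular":[0,0,0],"translation":[0,0,0.8],"fingers":255}]'

```text
clock: 7.05
position: [0.5235, -0.0829, 0.2984]
tcp_rot: [[-0.687, 0.727, 0.0], [0.727, 0.687, -0.0], [-0.0, 0.0, -1.0]]
force: [0.0, -5.8, -3.6]
finger_gap: 0.0331
```

Emit:
drive_tool --motion '[{"angular":[0,0,0],"translation":[0,0,0.1],"fingers":255},{"angular":[0,0,0],"translation":[0,0,0.15],"fingers":255},{"angular":[0,0,0],"translation":[0,0,0.15],"fingers":255},{"angular":[0,0,0],"translation":[0,0,0.15],"fingers":255}]'

```text
clock: 7.55
position: [0.5234, -0.0829, 0.2997]
tcp_rot: [[-0.687, 0.727, -0.0], [0.727, 0.687, 0.0], [0.0, -0.0, -1.0]]
force: [0.8, -4.3, -6.6]
finger_gap: 0.0336
```

Emit:
drive_tool --motion '[{"angular":[0,0,0],"translation":[0,0,0.1],"fingers":255},{"angular":[0,0,0],"translation":[0,0,0.1],"fingers":255},{"angular":[0,0,0],"translation":[0,0,0.1],"fingers":255}]'

```text
clock: 7.92
position: [0.5234, -0.0829, 0.3005]
tcp_rot: [[-0.687, 0.727, -0.0], [0.727, 0.687, 0.0], [0.0, -0.0, -1.0]]
force: [0.9, -5.3, -9.3]
finger_gap: 0.0334
```

```bash
python3 - <<'E'
from rig import bot,cams,models
import cv2,numpy as np
for n in ["scene","wrist"]:
    c=cams.get_calibration(n);p,d=cams.camera(n);np.savez(n+"4.npz",p=p,d=d,**c)
    cv2.imwrite(f"pics/{n}4.png",p[:,:,::-1])
    if n=="scene":cv2.imwrite("pics/s4.png",cv2.resize(p[110:310,140:340,::-1],None,fx=2.9,fy=2.9,interpolation=2))
s=bot.read_state();print(s['position'],s['force'],s['ft_torque'],s['finger_gap'],s['clock'])
E
```

```text
[ 0.52339239 -0.08292004  0.30049546] [ 1.20266315 -5.28211299 -8.32127579] [-1.36136961 -0.11703828 -0.15365061] 0.033217201424398414 8.025
```

View pics/s4.png

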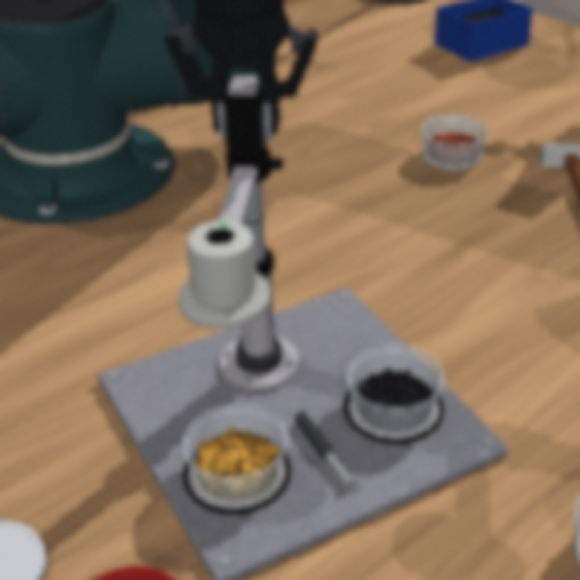

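View pics/wrist4.png

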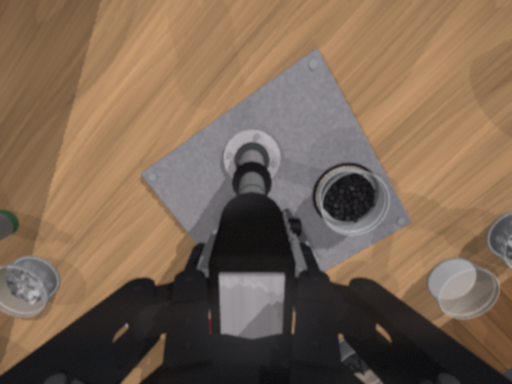

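The camera is up, the tub undisturbed, and the force is beginning to rise. One more small creep to confirm the end stop.

Emit:
drive_tool --motion '[{"angular":[0,0,0],"translation":[0,0,0.1],"fingers":255},{"angular":[0,0,0],"translation":[0,0,0.1],"fingers":255},{"angular":[0,0,0],"translation":[0,0,0.1],"fingers":255}]'

```text
clock: 8.4
position: [0.5233, -0.0829, 0.3006]
tcp_rot: [[-0.687, 0.727, -0.002], [0.727, 0.687, 0.001], [0.002, -0.001, -1.0]]
force: [2.6, -5.8, -18.9]
finger_gap: 0.0334
```

```bash
python3 - <<'E'
from h import *
from scipy.optimize import least_squares
c=np.load("scene4.npz");C=cloud(c,c['d']);c3=np.load("scene3.npz");C3=cloud(c3,c3['d'])
q=C[(C[...,2]>.22)&(C[...,2]<.27)&(np.hypot(C[...,0]-.629,C[...,1]+.195)<.045)&(c['d']>0)]
r=least_squares(lambda x:np.hypot(q[:,0]-x[0],q[:,1]-x[1])-.027,[.629,-.195],loss='soft_l1',f_scale=.002);print(len(q),r.x,np.arctan2(r.x[1]+.0821,r.x[0]-.5234))
# height change of white ring/housing top by feature
T=lambda CC,cc:np.percentile(CC[(np.hypot(CC[...,0]-.634,CC[...,1]+.199)<.022)&(cc['d']>0)&(CC[...,2]>.1)][:,2],[50,80,90,95])
print(T(C3,c3),T(C,c))
# top-cap dark spot, px: before (227,267) @130 ; after (219,236) @110
a=ray(c,140+219/2.9-.4,110+236/2.9-.4,.192+.0905);print(a)
E
```

```text
571 [ 0.62873258 -0.19705787] -0.8290640177190172
[0.18400896 0.18678605 0.18743045 0.18800802] [0.27227087 0.27828359 0.27890162 0.27942653]
[ 0.63216716 -0.19934992  0.2825    ]
```

Emit:
drive_tool --motion '[{"angular":[0,0,0],"translation":[0,0,-0.05],"fingers":255},{"angular":[0,0,0],"translation":[0,0,-0.05],"fingers":255},{"angular":[0,0,0],"translation":[0,0,-0.05],"fingers":255},{"angular":[0,0,0],"translation":[0,0,-0.05],"fingers":255},{"angular":[0,0,0],"translation":[0,0,-0.05],"fingers":255},{"angular":[0,0,0],"translation":[0,0,-0.05],"fingers":255}]'

```text
clock: 9.15
position: [0.5233, -0.0829, 0.3005]
tcp_rot: [[-0.687, 0.727, -0.001], [0.727, 0.687, 0.0], [0.001, -0.001, -1.0]]
force: [2.4, -5.3, -13.9]
finger_gap: 0.0334
```

```bash
python3 - <<'E'
from rig import bot,finish_job
s=bot.read_state();print(s['position'],s['force'],s['finger_gap'],abs(s['joint_vel']).max(),s['clock'])
if s['finger_gap']<.0355 and s['position'][2]>.2995: print(finish_job())
E
```

```text
[ 0.52334196 -0.08287817  0.30054487] [  2.35162538  -5.25118905 -13.85852082] 0.03340701696656629 0.0016729192272272686 9.15
the job is handed in; nothing more can be done
None
```

I gripped the stand from above across the button, which pressed it in. I turned the camera about 0.526 rad clockwise until it was over the brass tub, then pulled it up past the first stop to the end stop. I handed the job in at 9.15 s, still holding it there.

- **Button:** the fingers are 33.4 mm apart against a 34 mm block, so the button is flush. The grip force is 60 N.
- **Height:** the tool rose 91.7 mm from where it gripped. It then stopped rising while the pull went from about 9 N to 19 N, which shows the end stop. I eased off to about 14 N to hold it.
- **Stillness:** joint speeds were below 0.002 rad/s at hand-in.
- **Centring:** the camera arm points at -0.814 rad, against a target of about -0.815 rad for the brass tub's nest. In the scene view, before the lift, the lens was within about 1 mm of the tub's centre sideways and 2–4 mm off along the arm, where nothing can be adjusted. The lens position did not change during the lift.
- **Disagreement:** one fit of the camera housing in the scene view put the arm at -0.829 rad. The same fit was off by about 0.02 rad before the turn, so I trusted the grip's own direction.
- **Order:** the button was already squeezed in while I turned the camera, because gripping the stand presses it. The camera stayed fully down until it was over the tub.
- **Other items:** the brass tub, gunmetal tub and setter looked unmoved in the last pictures. I did not check the other bench items one by one.

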